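Close and clamp the injector case

TASK

Close the lid of the injector transport case on the bench, hook the wire loop of its draw latch over the keeper so that its crossbar lies behind the keeper's lip, then swing the latch lever down past centre until it is fully home and the lid is clamped. Leave the tools and parts lying about where they are.

Things in the scene. Friction and masses are not known exactly. Their poses are not given: they have to be found in the camera images.
- case: Green painted steel case with a draw latch in the middle of its front. Fixed to the bench. 190 mm deep (x), 280 mm wide (y), 140 mm high without the lid, 210 mm with it. Origin under the centre; its own -x points out of the front (latch side), +x to the hinge, z up.
- lid (a joint): Lid angle in rad: 0 closed, positive open. Starts between 0.45 and 0.9. It turns about the line along the case's y at case x +95 mm, height 140 mm. A stiff hinge: it stays where it is left and takes 1 to 4 N at its front edge to push shut.
- lid_hinge (a point): Middle of the lid's hinge line; axes turn with the lid (equal to the case's axes when the lid is closed).
- lid_edge (a point): Middle of the lid's top front edge: 190 mm ahead (-x) of the hinge and 70 mm above it in the lid's axes. The lid is a hollow shell 70 mm deep with a flat top.
- keeper_seat (a point): On the lid, axes as lid_hinge: centre of the hooked crossbar under tension, 20 mm out from the lid's front, 180 mm above the bench when closed. The keeper is a hook 32 mm wide (y): floor 4 mm below this point; upturned lip 24 to 30 mm out from the lid, top 6 mm above this point; a back plate slopes from the floor, 13 mm out, up to the lid's front 16 mm above this point, so a bar pulled down slides home.
- lever_pivot (a point): Axis of the latch lever on the case: 30 mm out from the case's front, 120 mm above the bench, axis along the case's y.
- lever (a joint): Lever angle in rad. At 0 the line from the pivot to the loop's pin points level out of the case's front (-x); positive swings it down, then in. Starts between -0.25 and 0.05; range -0.35 to 1.684. It stays where left (1.5 N at the tip moves it). With the loop hooked the slack is gone near 0.6, dead centre is near 1.35, and from about 1.5 it is pulled on to its stop at 1.684, which is fully home. It takes up to 6 N near the tip.
- lever_tip (a point): Outer end of the lever's handle. The lever is a steel bar 28 mm wide and 8 mm thick: 30 mm straight from the pivot along its own -x, then a handle 70 mm long bent 30 degrees up from that (in the lever's own x-z plane, towards its +z). The axes turn with the lever: at lever 0 they equal the case's.
- loop_pin (a point): Pin on the lever about which the loop turns, 24 mm from the pivot along the lever's own -x. Axis along y.
- loop (a joint): Angle of the wire loop on the lever in rad. The loop's elevation above level-outward is 1.047 + loop - lever, so pi/2 is straight up. 0 is its stop, on which it rests by its weight at the start, leaning up and out of the front; positive swings it up and in towards the keeper. It swings freely and falls by gravity either way from upright. Range 0 to 2.8.
- loop_bar (a point): Middle of the loop's crossbar, 80 mm from loop_pin. The loop is steel rod 8 mm thick, 56 mm wide outside and 40 mm inside (case's y): crossbar and two side limbs. A stiff spring lets it stretch by some 5 mm when clamped.
- spanner: open-ended steel spanner lying flat, 190 mm long; origin at its middle underside. Loose, to be left alone.
- injector: steel fuel injector lying flat, 150 mm long, 44 mm wide, 26 mm high; origin at its middle underside. Loose, to be left alone.
- small_bin: open blue plastic bin 120 x 100 x 60 mm with small parts; origin under its centre. Loose, to be left alone.
- filter_can: white upright canister, 74 mm across, 98 mm high; origin under its centre. Loose, to be left alone.
- grease_jar: yellow jar with black cap, 72 mm across, 90 mm high; origin under its centre. Loose, to be left alone.
- socket: upright steel socket, 34 mm across, 75 mm high; origin under its centre. Loose, to be left alone.

How it is judged:
On the way, in this order (a step that is already met when the one before it is completed fails the run):
1. the lid is closed (value of joint lid below 0.03 rad), for 0.2 s.
2. the loop's crossbar is behind the keeper's lip (value of joint lid below 0.03 rad and x of loop_bar in the frame of keeper_seat between -0.003 and 0.02 m and z of loop_bar in the frame of keeper_seat between -0.008 and 0.02 m), for 0.1 s.
At the end, for the whole second after the job is handed in: The lid is closed (under 0.03 rad), the loop's crossbar sits in the keeper (within 9 mm of keeper_seat) and the lever is past dead centre on its stop (over 1.58 rad) and at rest (value of joint lid below 0.03 rad and distance between loop_bar and keeper_seat below 0.009 m and value of joint lever above 1.58 rad and velocity of joint lever between -0.05 and 0.05 rad/s); the robot touches nothing.
It fails at once if a loose tool or part on the bench is moved by more than 30 mm or tipped over (distance of any of spanner, injector, small_bin, filter_can, grease_jar, socket from where it was at the start of the episode above 0.03 m or angle between any of spanner, injector, small_bin, filter_can, grease_jar, socket's own z axis and vertical above 0.4 rad).
It also fails if it takes over 64 s, if anything falls off the work surface, if the arm or the gripper's body presses on something with over 40 N, if the wrist force passes 120 N, or if a joint passes its speed limit or range.

ROBOT

A 6-joint arm with a two-finger parallel gripper is mounted at the origin on the work surface. World frame = base frame: x ahead of the robot, y to its left, z up, the work surface at z = 0. Lengths are in m, angles in rad, forces in N, time in s.
With the tool pointing down it reaches from about 0.35 to 0.975 m from the base axis. Payload 4.9 kg.
Tool frame: the origin (TCP) lies on the front face of the gripper's body, between the roots of the fingers; the fingertips stand 73 mm ahead of it and the grasp point (between the pads) lies 54 mm ahead of it (tip_extent is the distance from the TCP to the fingertips, in m); y points along the fingers, x is the direction in which the jaws open and shut, and the axes are right-handed (so a half turn about y gives the same grasp; the last joint's range is limited). The gripper opens to 85 mm and grips with 20 to 120 N. Pads are 22 mm wide; open, the fingers measure 114 mm over their backs; the gripper's body (76 mm by 85 mm) begins 54 mm behind the grasp point. The pads swing forward as they close: fully open they stand 13 mm farther back than shut.
Start: joints at [-1.377, 0.053, 1.613, -0, 1.476, -0.119], TCP at [0.192, -0.595, 0.304] pointing down, gripper open.
Joint ranges: [-3.01, 3.01], [-1.01, 2.22], [0.06, 2.58], [-1.02, 4.17], [0.09, 2.62], [-3.14, 3.14]. Speed limits (rad/s): [2.57, 2.57, 3.14, 3.14, 3.14, 3.14].

INTERFACE

Orientations are given as a unit quaternion [w, x, y, z].
In Python, from plant import state, grab_frame, camera_info, job_done, tip_extent gives the robot as it stands.
- The arm moves only by the tool carry_out, never from a script. Its argument "rows" is a list that holds one entry, the list of rows, each a list of 7 numbers: the turn, a rotation vector about the world's x, y, z as a fraction of full scale, then the shift along the world's x, y, z as a fraction of full scale, then the finger opening in mm, from 0 to 85.4. A call has 1 to 5 rows; each row shifts and turns the commanded pose from where the row before left it; what a row does not reach is not made up. Full scale, the value 1, is 40 mm for a shift and 4 degrees for a turn. A row lasts 1/10 s, in which the tool goes at most 50 mm and 8.59 degrees, less where a joint would pass 70% of its speed; a pose out of reach is approached as far as the arm can. A call with a number of a shift or a turn outside -1 to 1 is refused whole. A call with a gripper value outside its range is refused whole. The fingers move at their own pace and stop on an object; the grip force is fixed at half the most. Time passes only in rows, so rows that do not move let the fingers close. It gives the time, the measured TCP pose, the force and the opening at its end, in the units of the state.
- state(): the state, without advancing time (a new reading comes with each control period).
- grab_frame(name): name is "scene" or "top" or "wrist"; returns the picture (400x640x3 uint8, blue, green, red); there is no depth.
- camera_info(name): a dict with "intrinsics" (3x3 intrinsics, pixels), "xyz" and "rotation" of the camera in the world; the wrist camera has in their place "tool_from_camera" (4x4, takes a point from camera to tool coordinates, whose origin is the TCP and whose axes are the tool frame's). Camera axes: x right, y down, z forward; pixel columns grow to the right and rows downward; lengths in m; the calibration is good to about 2 mm. A picture is of the moment at which its call begins: read the wrist's pose just before it. camera_info takes no time and is no camera call.
- job_done(): hands the job in, once; it reports no verdict.
The state is a dict: "time": time; "joint_pos": joint angles; "joint_vel": joint speeds; "joint_efforts": joint torques, N m; "tool_pos": TCP position; "tool_rot": TCP orientation; "contact_force": force on the tool from outside, world axes, zero at the start; "ft_torque": the same for the moment, N m; "gripper_width": opening from 0.0 (shut) to 1.0 (fully open).
Only numpy, scipy, OpenCV 4.12 (cv2) and the standard library are available. Lean on these libraries where they do the work, as an engineer would, in place of code of your own. Each camera call takes 0.05 s, during which the arm holds its last target.

## Working session

There is one attempt and no reset: what is moved stays moved. The work goes in short steps, Python scripts to look and compute and a tool call to move; the robot and the scene stay as the last step left them, time stands still between calls to the robot, and variables do not carry over. Pictures are saved under pics/ and viewed, and the job is handed in when it is done.

Besides the shell and the picture viewer there is one more tool, called after "Emit:" as name(argument=value, ...), one argument or row to a line, values as JSON. carry_out: Moves the arm, as the interface text tells. Shift numbers are shares of 40 mm and turn numbers shares of 4 degrees, none past 1 either way. Its arguments: {"type":"object","properties":{"rows":{"type":"array"}},"required":["rows"]}

```bash
ls; mkdir -p pics
python3 - <<'E'
from plant import state, grab_frame, camera_info, tip_extent
import cv2, numpy as np
print(state()); print(tip_extent)
for n in ("scene","top","wrist"):
    im=grab_frame(n); cv2.imwrite(f"pics/{n}0.png",im); print(n,camera_info(n))
E
```

```text
pics
{'time': 0.0, 'joint_pos': array([-1.37702296e+00,  5.33522554e-02,  1.61430422e+00,  1.46623638e-05,
        1.47597707e+00, -1.19033958e-01]), 'joint_vel': array([ 9.02786532e-04, -7.86736324e-04,  1.97851933e-03, -1.45202593e-03,
       -9.18239628e-05, -1.27869568e-03]), 'joint_efforts': array([ 2.22028866e-03, -3.93675828e+01, -3.70179212e+01,  9.23398829e-05,
        7.01969329e-03,  5.51327048e-06]), 'tool_pos': array([ 0.19222309, -0.59420833,  0.30265961]), 'tool_rot': array([ 0.57227432, -0.57128514,  0.41653914, -0.4154883 ]), 'contact_force': array([ 0.52756554,  0.32499475, -0.66759623]), 'ft_torque': array([0.02209522, 0.00872939, 0.01557453]), 'gripper_width': 0.9951674296189814}
0.0726
scene {'intrinsics': array([[426.57631483,   0.        , 325.62620017],
       [  0.        , 426.57631483, 197.33762094],
       [  0.        ,   0.        ,   1.        ]]), 'xyz': array([ 1.27884121, -0.34553653,  0.94694778]), 'rotation': array([-0.30776315,  0.76187688,  0.53142927, -0.205933  ])}
top {'intrinsics': array([[394.33132114,   0.        , 321.73102875],
       [  0.        , 394.33132114, 194.65716251],
       [  0.        ,   0.        ,   1.        ]]), 'xyz': array([ 0.39522888, -0.05421562,  1.23268202]), 'rotation': array([-0.04843664,  0.70618305, -0.70403826,  0.05735437])}
wrist {'intrinsics': array([[330.94144175,   0.        , 323.0452649 ],
       [  0.        , 330.94144175, 205.37213087],
       [  0.        ,   0.        ,   1.        ]]), 'tool_from_camera': array([[ 9.99999869e-01, -4.88892422e-04,  1.51492133e-04,
         4.63246432e-04],
       [-3.00104238e-04, -3.20302325e-01,  9.47315328e-01,
        -7.02169833e-02],
       [-4.14612002e-04, -9.47315249e-01, -3.20302430e-01,
         8.21107744e-02],
       [ 0.00000000e+00,  0.00000000e+00,  0.00000000e+00,
         1.00000000e+00]])}
```

View pics/scene0.png

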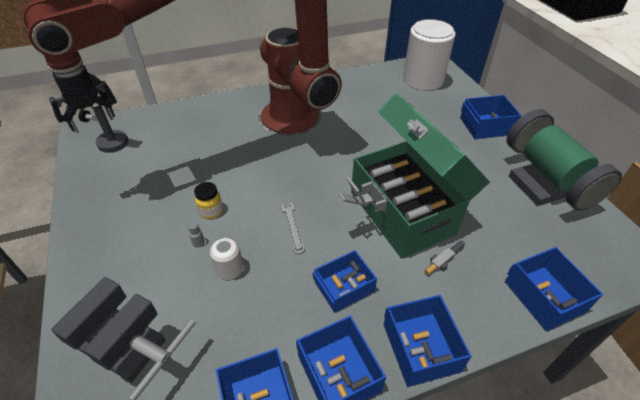

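View pics/top0.png

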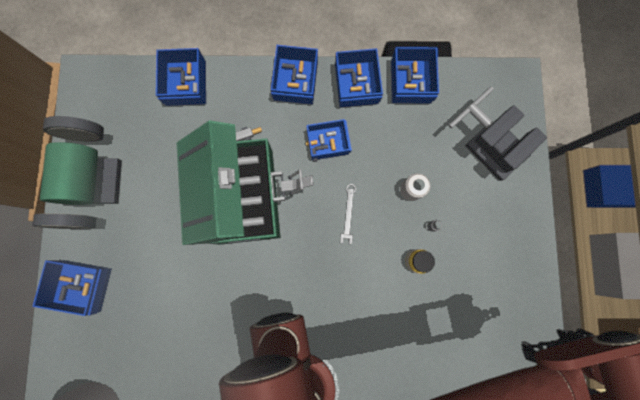

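View pics/wrist0.png

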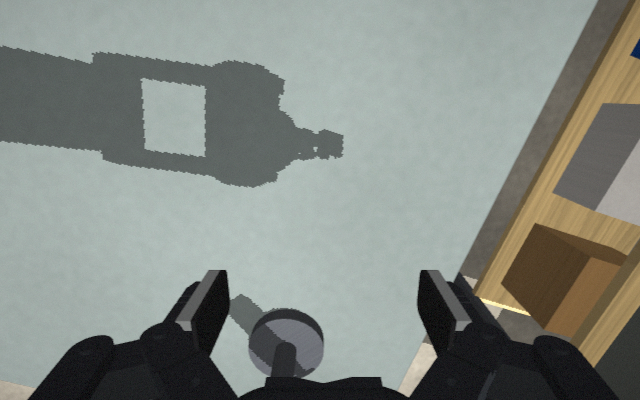

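```bash
cat > h.py <<'E'
import numpy as np, cv2
from scipy.spatial.transform import Rotation as R
from plant import state, grab_frame, camera_info, tip_extent
def q2m(q): return R.from_quat([q[1],q[2],q[3],q[0]]).as_matrix()
def cam(n,st=None):
    c=camera_info(n); K=c['intrinsics']
    if n=='wrist':
        st=st or state(); T=c['tool_from_camera']; Rt=q2m(st['tool_rot'])
        return K, st['tool_pos']+Rt@T[:3,3], Rt@T[:3,:3]
    return K, np.array(c['xyz']), q2m(c['rotation'])
def ray(n,uv,st=None):
    K,p,Rm=cam(n,st); d=Rm@np.linalg.inv(K)@np.array([uv[0],uv[1],1.]); return p,d/np.linalg.norm(d)
def onz(n,uv,z,st=None):
    p,d=ray(n,uv,st); return p+d*(z-p[2])/d[2]
def onplane(n,uv,q,nrm,st=None):
    p,d=ray(n,uv,st); return p+d*(np.dot(np.array(q)-p,nrm)/np.dot(d,nrm))
def proj(n,P,st=None):
    K,p,Rm=cam(n,st); c=Rm.T@(np.asarray(P)-p); u=K@c; return u[:2]/u[2]
def tri(obs):
    A=np.zeros((3,3));b=np.zeros(3)
    for n,uv,*s in obs:
        p,d=ray(n,uv,*(s or [None])); M=np.eye(3)-np.outer(d,d);A+=M;b+=M@p
    return np.linalg.solve(A,b)
def crop(src,box,k,dst):
    im=cv2.imread(src); x0,y0,x1,y1=box
    cv2.imwrite(dst,cv2.resize(im[y0:y1,x0:x1],None,fx=k,fy=k,interpolation=cv2.INTER_CUBIC))
E
python3 - <<'E'
from h import *
print(proj('top',[0,0,0]),proj('scene',[0,0,0]))
crop('pics/top0.png',(165,105,325,255),5,'pics/topc.png')
crop('pics/scene0.png',(330,85,500,260),4,'pics/scenec.png')
E
```

```text
[297.64025137 390.08569518] [288.93323825 115.13471717]
```

View pics/topc.png

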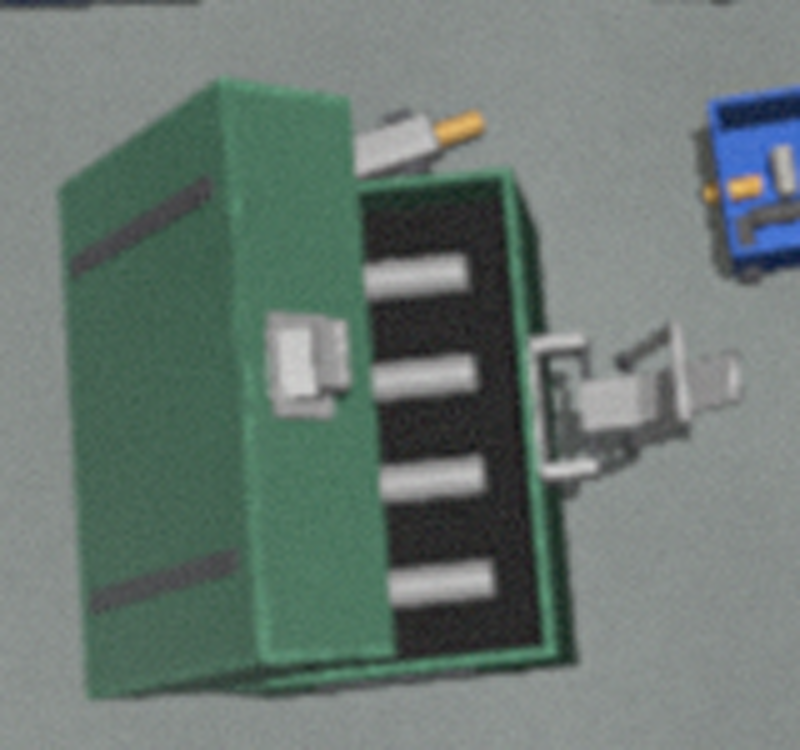

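View pics/scenec.png

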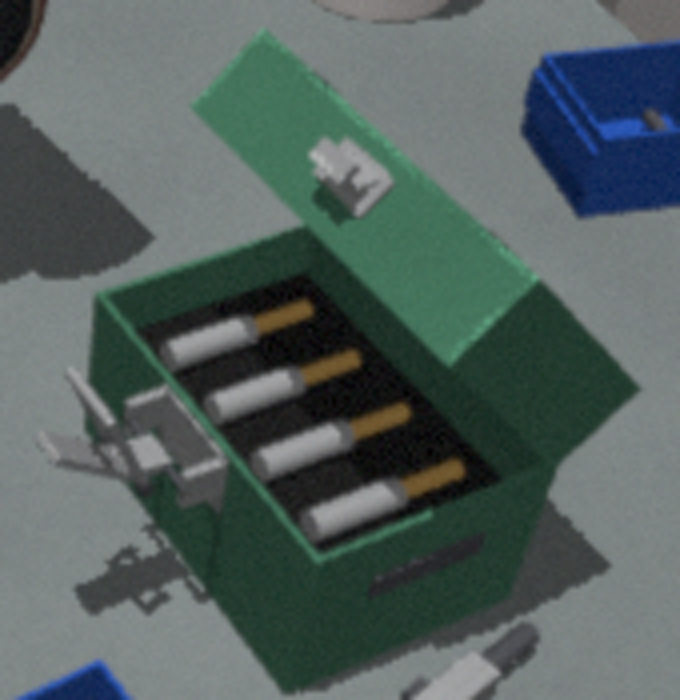

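Run:
```python
from h import *
t=lambda u,v:('top',(165+u/5,105+v/5)); s=lambda u,v:('scene',(330+u/4,85+v/4))
for a,z in ((t(517,170),.14),(t(557,657),.14),(s(97,297),.14),(s(318,562),.14),(s(552,462),.14),(s(290,692),0)):
    print(a,onz(*a,z).round(4))
# lid front top edge corners: far(+x world) near, lid bottom front
for name,a,b in (('lidtop far',t(220,82),s(537,278)),('lidtop near',t(262,665),s(265,30)),('lidbot far',t(350,97),s(452,365)),('lidbot near',t(395,655),s(193,105)),
  ('loopbar mid',t(683,370),s(72+18,372+40)),('tip',t(735,380),s(42,440))):
    P=tri([a,b]); print(name,P.round(4), proj(*[a[0],P])-a[1], proj(b[0],P)-b[1])
```

```text
('top', (268.4, 139.0)) [0.7204 0.0849 0.14  ]
('top', (276.4, 236.4)) [0.4433 0.0568 0.14  ]
('scene', (354.25, 159.25)) [0.4537 0.0618 0.14  ]
('scene', (409.5, 225.5)) [0.7256 0.0933 0.14  ]
('scene', (468.0, 200.5)) [0.7024 0.2775 0.14  ]
('scene', (402.5, 258.0)) [0.7246 0.0972 0.    ]
lidtop far [0.7094 0.2059 0.3234] [-0.67913873 -0.37984307] [-0.81164232  0.17461269]
lidtop near [0.4325 0.1759 0.322 ] [-1.20859502 -0.50428586] [-1.12006556  0.19194646]
lidbot far [0.7178 0.1547 0.2799] [-1.26825232 -0.67785352] [-1.56407971  0.26679323]
lidbot near [0.4394 0.124  0.2794] [-1.51131805 -0.61560231] [-1.45579135  0.18425141]
loopbar mid [ 0.5971 -0.0103  0.1841] [-0.93453125 -0.36504334] [-1.07506722  0.06944264]
tip [ 0.5944 -0.0395  0.1665] [-0.43832677 -0.16303538] [-0.50620113  0.02651425]
```

Run:
```python
from h import *
s=state(); print(q2m(s['tool_rot']).round(3))
im=cv2.imread('pics/top0.png'); hsv=cv2.cvtColor(im,cv2.COLOR_BGR2HSV)
m=cv2.inRange(hsv,(105,150,60),(125,255,255))
n,l,st,c=cv2.connectedComponentsWithStats(m)
for i in range(1,n):
    if st[i][4]>300:
        x,y,w,h=st[i][:4]; print(st[i],onz('top',(x,y),.06).round(3),onz('top',(x+w,y+h),.06).round(3))
for uv in ((345,242),(352,185),(262,130),(240,135)): print(uv,onz('top',uv,.01).round(3))
```

```text
[[ 0.308 -0.     0.951]
 [-0.951  0.002  0.308]
 [-0.002 -1.     0.   ]]
[ 271   46   46   58 1708] [1.05  0.094 0.06 ] [ 0.858 -0.054  0.06 ]
[ 393   46   46   57 1653] [ 1.054 -0.296  0.06 ] [ 0.864 -0.435  0.06 ]
[ 157   49   48   55 1627] [1.037 0.454 0.06 ] [0.855 0.294 0.06 ]
[ 336   49   46   58 1636] [ 1.042 -0.113  0.06 ] [ 0.849 -0.256  0.06 ]
[307 120  44  39 938] [ 0.806 -0.023  0.06 ] [ 0.683 -0.158  0.06 ]
[ 595  166   40   41 1283] [ 0.665 -0.907  0.06 ] [ 0.538 -1.017  0.06 ]
[ 52 282  39  30 452] [0.314 0.709 0.06 ] [0.23 0.59 0.06]
(345, 242) [ 0.432 -0.142  0.01 ]
(352, 185) [ 0.611 -0.165  0.01 ]
(262, 130) [0.789 0.123 0.01 ]
(240, 135) [0.772 0.193 0.01 ]
```

Emit:
carry_out(
  rows=[
    [[0,0,0.975,0.48,0.68,0.3,0],[0,0,0.975,0.48,0.68,0.3,0],[0,0,0.975,0.48,0.68,0.3,0],[0,0,0.975,0.48,0.68,0.3,0],[0,0,0.975,0.48,0.68,0.3,0]],
  ],
)

```text
time: 0.65
tool_pos: [0.2888, -0.4574, 0.364]
tool_rot: [0.635, -0.634, 0.313, -0.312]
contact_force: [0.2, 0.1, 0.8]
gripper_width: 0.142
```

Emit:
carry_out(
  rows=[
    [[0,0,0.975,0.48,0.68,0.3,0],[0,0,0.975,0.48,0.68,0.3,0],[0,0,0.975,0.48,0.68,0.3,0],[0,0,0.975,0.48,0.68,0.3,0],[0,0,0.975,0.48,0.68,0.3,0]],
  ],
)

```text
time: 1.15
tool_pos: [0.3848, -0.3213, 0.4241]
tool_rot: [0.678, -0.678, 0.2, -0.2]
contact_force: [0.2, -0.7, -0.1]
gripper_width: 0.001
```

Emit:
carry_out(
  rows=[
    [[0,0,0.975,0.48,0.68,0,0],[0,0,0.975,0.48,0.68,0,0],[0,0,0.975,0.48,0.68,0,0],[0,0,0.975,0.48,0.68,0,0],[0,0,0.975,0.48,0.68,0,0]],
  ],
)

```text
time: 1.65
tool_pos: [0.4808, -0.1853, 0.4236]
tool_rot: [0.702, -0.702, 0.083, -0.082]
contact_force: [0.2, 0.1, -0.1]
gripper_width: 0.004
```

Emit:
carry_out(
  rows=[
    [[0,0,0.975,0.48,0.68,0,0],[0,0,0.975,0.48,0.68,0,0],[0,0,0.975,0.48,0.68,0,0],[0,0,0.975,0.48,0.68,0,0],[0,0,0.975,0.48,0.68,0,0]],
  ],
)

```text
time: 2.15
tool_pos: [0.5769, -0.0494, 0.4235]
tool_rot: [0.706, -0.706, -0.037, 0.038]
contact_force: [-0.5, -0.7, 0.5]
gripper_width: 0.002
```

Run:
```python
from h import *
s=state(); np.save('s1.npy',s,allow_pickle=True)
im=grab_frame('wrist'); cv2.imwrite('pics/w1.png',im)
im=grab_frame('scene'); cv2.imwrite('pics/sc1.png',im)
crop('pics/w1.png',(160,0,560,300),2,'pics/w1c.png')
```

```text
(no output)
```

View pics/w1.png

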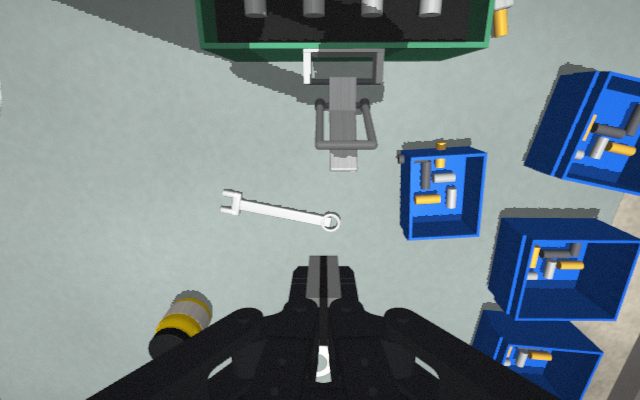

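View pics/sc1.png

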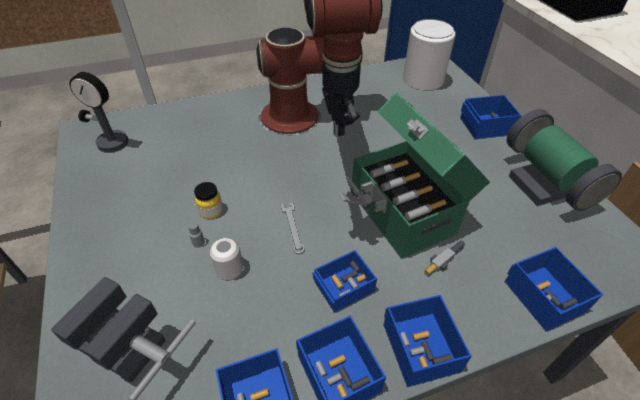

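Run:
```python
from h import *
s=np.load('s1.npy',allow_pickle=True).item()
t=lambda u,v:('top',(165+u/5,105+v/5)); sc=lambda u,v:('scene',(330+u/4,85+v/4))
ex=np.array([-.108,.994,0]); 
print('rim',[onz('wrist',p,.14,s).round(4) for p in ((202,45),(492,41))])
f=np.array([.585,.074,0])
def rep(P): d=P-f; print(P.round(4),'out',(-d@ex).round(4),'lat',(d@[.994,.108,0]).round(4))
rep(tri([t(683,370),('wrist',(346.5,145),s)]))
rep(tri([t(735,380),('wrist',(343,167),s)]))
rep(tri([t(735,380),sc(42,440),('wrist',(343,167),s)]))
# bar ends in top: (678,325),(688,420)
rep(tri([t(678,328),('wrist',(374,146),s)]));rep(tri([t(688,412),('wrist',(319,146),s)]))
n=ex
rep(onplane('wrist',(346.5,145),f-ex*.084,n,s)); rep(onplane('wrist',(343,170),f-ex*.114,n,s))
```

```text
rim [array([0.4464, 0.0639, 0.14  ]), array([0.725, 0.097, 0.14 ])]
[ 0.5957 -0.012   0.1803] out 0.0867 lat 0.0013
[ 0.5975 -0.0402  0.1448] out 0.1148 lat 0.0001
[ 0.5945 -0.0381  0.1652] out 0.1125 lat -0.0027
[ 0.6205 -0.0097  0.1789] out 0.087 lat 0.0263
[ 0.5704 -0.0147  0.1912] out 0.0866 lat -0.0241
[ 0.5935 -0.0096  0.1933] out 0.084 lat -0.0006
[ 0.5959 -0.0395  0.1619] out 0.114 lat -0.0014
```

Emit:
carry_out(
  rows=[
    [[0,0,0,0,0.4,0.5,0],[0,0,0,0,0.9,0,0],[0,0,0,0,0.9,0,0],[0,0,0,0,0.9,0,0],[0,0,0,-0.1,0.9,0,0]],
  ],
)

```text
time: 2.75
tool_pos: [0.5721, 0.1099, 0.4435]
tool_rot: [-0.706, 0.706, 0.036, -0.036]
contact_force: [0.8, 1.4, -0.6]
gripper_width: 0.001
```

Emit:
carry_out(
  rows=[
    [[0,0,0,-0.1,0.9,0,0],[0,0,0,0,0.9,0,0],[0,0,0,0,0.9,-0.4,0],[0,0,0,0,0,-0.5,0],[0,0,0,0,0,0,0]],
  ],
)

```text
time: 3.25
tool_pos: [0.5672, 0.2174, 0.4039]
tool_rot: [-0.706, 0.707, 0.034, -0.039]
contact_force: [-1.0, -0.3, -0.7]
gripper_width: 0.001
```

Emit:
carry_out(
  rows=[
    [[0,0,0,0,0,-0.3,0],[0,0,0,0,0,-0.3,0],[0,0,0,0.03,-0.32,-0.16,0],[0,0,0,0.03,-0.32,-0.16,0],[0,0,0,0.03,-0.32,-0.16,0]],
  ],
)

```text
time: 3.75
tool_pos: [0.5721, 0.1777, 0.3647]
tool_rot: [0.706, -0.706, -0.037, 0.036]
contact_force: [0.1, 2.7, 0.7]
gripper_width: -0.003
```

Emit:
carry_out(
  rows=[
    [[0,0,0,0.03,-0.23,-0.18,0],[0,0,0,0.03,-0.23,-0.18,0],[0,0,0,0.03,-0.23,-0.18,0],[0,0,0,0.02,-0.19,-0.22,0],[0,0,0,0.02,-0.19,-0.22,0]],
  ],
)

```text
time: 4.25
tool_pos: [0.5774, 0.1351, 0.325]
tool_rot: [-0.706, 0.706, 0.037, -0.036]
contact_force: [0.1, -0.3, 4.0]
gripper_width: 0.002
```

Emit:
carry_out(
  rows=[
    [[0,0,0,0.01,-0.13,-0.22,0],[0,0,0,0.01,-0.13,-0.22,0],[0,0,0,0.01,-0.13,-0.22,0],[0,0,0,0.01,-0.13,-0.22,0],[0,0,0,0.01,-0.1,-0.15,0]],
  ],
)

```text
time: 4.75
tool_pos: [0.5786, 0.1112, 0.2826]
tool_rot: [0.706, -0.706, -0.036, 0.037]
contact_force: [0.6, 0.5, 4.6]
gripper_width: -0.0
```

Tip at about z 0.210; a few small presses until the force rises.

Emit:
carry_out(
  rows=[
    [[0,0,0,0,0,-0.04,0],[0,0,0,0,0,-0.04,0],[0,0,0,0,0,0,0]],
  ],
)

```text
time: 5.05
tool_pos: [0.5789, 0.1114, 0.2826]
tool_rot: [-0.706, 0.706, 0.036, -0.037]
contact_force: [-4.0, -1.3, 8.4]
gripper_width: -0.001
```

Emit:
carry_out(
  rows=[
    [[0,0,0,0,0,-0.04,0],[0,0,0,0,0,0,0],[0,0,0,0,0,0.5,0],[0,0,0,0,0,1,0],[0,0,0,0.1,-0.9,0.5,0]],
  ],
)

```text
time: 5.55
tool_pos: [0.5832, 0.0777, 0.3621]
tool_rot: [0.707, -0.706, -0.039, 0.037]
contact_force: [1.2, -0.5, 0.5]
gripper_width: 0.002
```

Emit:
carry_out(
  rows=[
    [[0,0,0,0.1,-0.9,0,0],[0,0,0,0.1,-0.9,0,0],[0,0,0,0.1,-0.9,0,0],[0,0,0,0.1,-0.9,0,0],[0,0,0,0,0,0,0]],
  ],
)

```text
time: 6.05
tool_pos: [0.599, -0.0722, 0.3583]
tool_rot: [-0.706, 0.706, 0.034, -0.036]
contact_force: [0.0, -0.0, 0.0]
gripper_width: 0.0
```

Run:
```python
from h import *
s=state(); np.save('s2.npy',s,allow_pickle=True); print(s['tool_pos'])
im=grab_frame('wrist'); cv2.imwrite('pics/w2.png',im)
im=grab_frame('scene'); cv2.imwrite('pics/sc2.png',im)
im=grab_frame('top'); cv2.imwrite('pics/t2.png',im)
crop('pics/sc2.png',(330,85,500,260),4,'pics/sc2c.png')
```

```text
[ 0.59901148 -0.07219479  0.35834107]
```

View pics/w2.png

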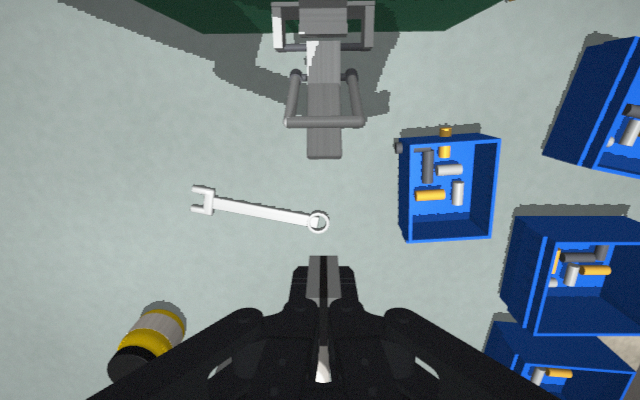

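View pics/sc2c.png

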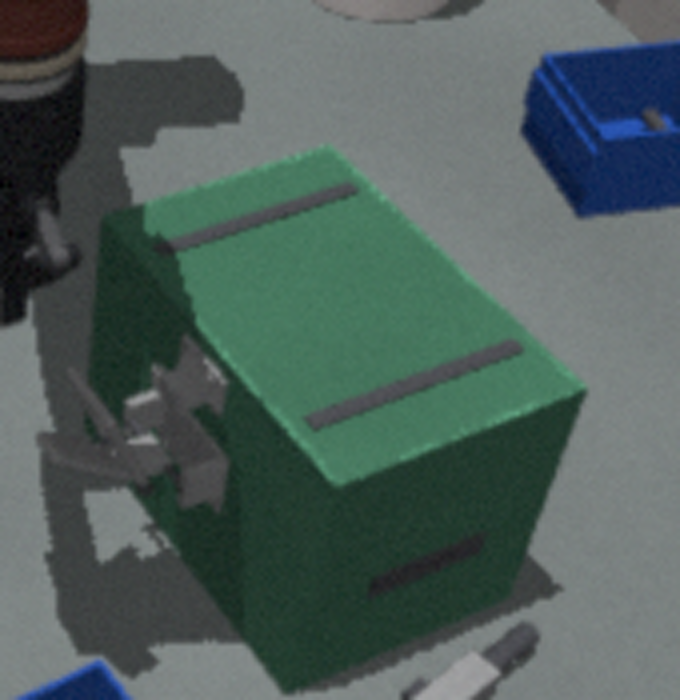

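View pics/t2.png

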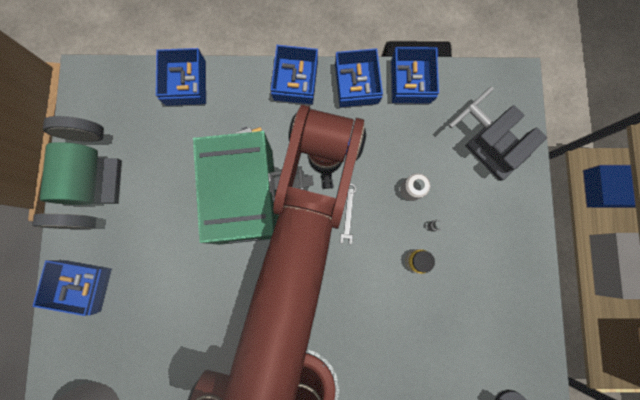

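Run:
```python
from h import *
s=np.load('s1.npy',allow_pickle=True).item();s2=np.load('s2.npy',allow_pickle=True).item()
t=lambda u,v:('top',(165+u/5,105+v/5)); sc=lambda u,v:('scene',(330+u/4,85+v/4))
ex=np.array([-.108,.994,0]); f=np.array([.5857,.0763,0])
def rep(n,P): d=P-f; print(n,P.round(4),'out',(-d@ex).round(4),'lat',(d@[.994,.108,0]).round(4))
rep('bar',tri([t(683,370),('wrist',(346.5,145),s),('wrist',(325,121),s2)]))
rep('bar86',onplane('wrist',(325,121),f-ex*.086,ex,s2))
rep('tip116',onplane('wrist',(324,155),f-ex*.114,ex,s2))
rep('barL',onplane('wrist',(286,121),f-ex*.086,ex,s2));rep('barR',onplane('wrist',(364,122),f-ex*.086,ex,s2))
rep('keeper',onplane('wrist',(323,32),f-ex*.027,ex,s2))
```

```text
bar [ 0.5947 -0.011   0.1842] out 0.0877 lat -0.0005
bar86 [ 0.5936 -0.0093  0.1847] out 0.086 lat -0.0014
tip116 [ 0.5957 -0.0373  0.1647] out 0.114 lat -0.0023
barL [ 0.5655 -0.0124  0.1812] out 0.086 lat -0.0297
barR [ 0.62   -0.0065  0.1966] out 0.086 lat 0.0252
keeper [0.5864 0.0492 0.173 ] out 0.027 lat -0.0022
```

Emit:
carry_out(
  rows=[
    [[0,0,0,0,0.2,-0.8,0],[0,0,0,0,0.2,-0.8,0],[0,0,0,0,0.1,-0.6,0],[0,0,0,0,0.1,-0.35,0],[0,0,0,0,0,0,0]],
  ],
)

```text
time: 6.7
tool_pos: [0.5979, -0.043, 0.2547]
tool_rot: [0.707, -0.706, -0.036, 0.039]
contact_force: [-0.7, 0.5, 0.5]
gripper_width: 0.004
```

Emit:
carry_out(
  rows=[
    [[0,0,0,-0.03,0.25,0,0],[0,0,0,-0.03,0.25,0,0],[0,0,0,-0.03,0.25,0,0],[0,0,0,-0.03,0.25,0,0],[0,0,0,0,0,0,0]],
  ],
)

```text
time: 7.2
tool_pos: [0.5943, -0.0032, 0.2582]
tool_rot: [0.706, -0.706, -0.037, 0.037]
contact_force: [0.4, 0.3, -0.7]
gripper_width: 0.004
```

Run:
```python
from h import *
s=state(); print(s['tool_pos'],s['contact_force'])
im=grab_frame('wrist'); cv2.imwrite('pics/w3.png',im)
im=grab_frame('scene'); cv2.imwrite('pics/sc3.png',im)
crop('pics/sc3.png',(330,85,500,260),4,'pics/sc3c.png')
```

```text
[ 0.59434038 -0.00320395  0.25819621] [ 0.43149929  0.28303598 -0.74749733]
```

View pics/w3.png

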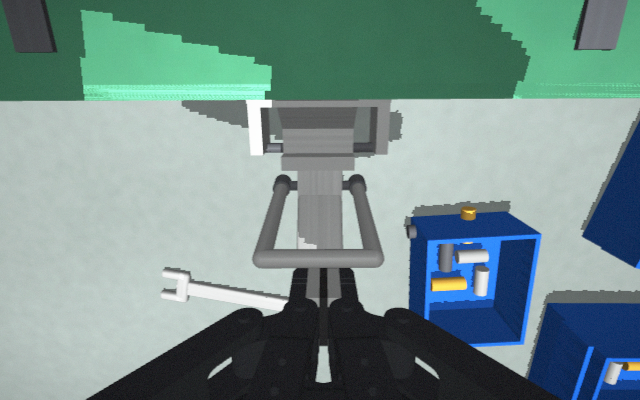

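View pics/sc3c.png

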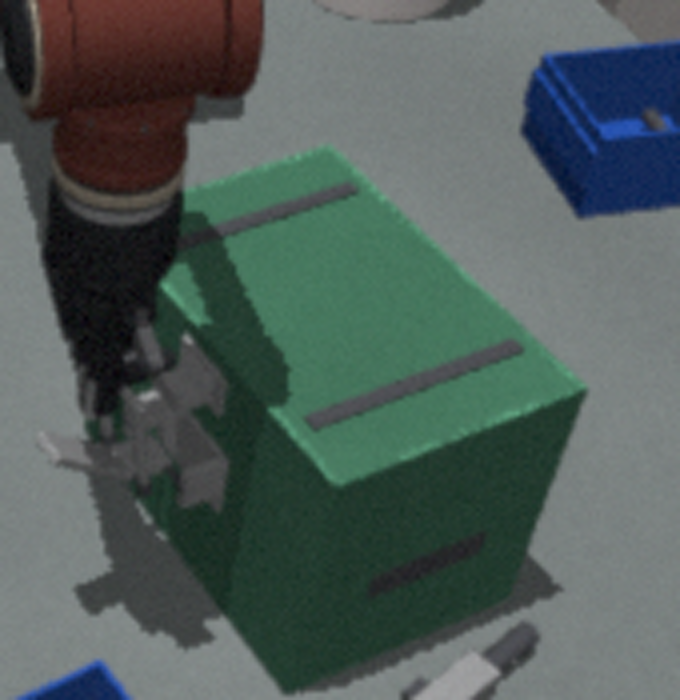

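Emit:
carry_out(
  rows=[
    [[0,0,0,-0.03,0.2,0.05,0],[0,0,0,-0.03,0.2,0.05,0],[0,0,0,-0.03,0.2,0,0],[0,0,0,-0.03,0.2,0,0],[0,0,0,0,0,0,0]],
  ],
)

```text
time: 7.8
tool_pos: [0.5893, 0.0285, 0.2614]
tool_rot: [0.706, -0.706, -0.037, 0.037]
contact_force: [0.4, -0.2, -0.5]
gripper_width: 0.004
```

Run:
```python
from h import *
s=state(); print(s['tool_pos'],s['contact_force'])
im=grab_frame('wrist'); cv2.imwrite('pics/w4.png',im)
```

```text
[0.58930033 0.02847351 0.26144167] [ 0.38316082 -0.24369967 -0.53396981]
```

View pics/w4.png

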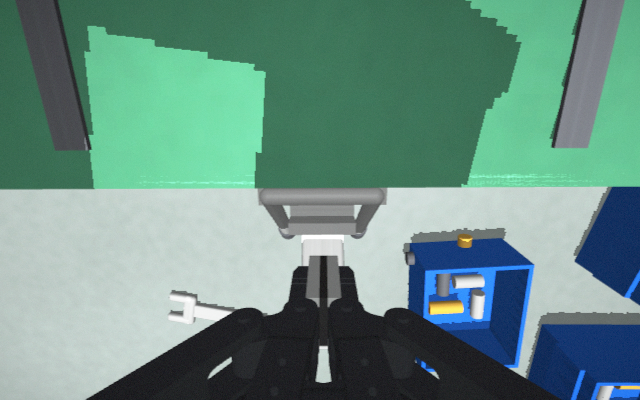

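Emit:
carry_out(
  rows=[
    [[0,0,0,0.02,-0.2,0.25,0],[0,0,0,0.03,-0.3,0.25,0],[0,0,0,0.05,-0.5,0,0],[0,0,0,0.04,-0.35,0,0],[0,0,0,0,0,0,0]],
  ],
)

```text
time: 8.35
tool_pos: [0.5955, -0.029, 0.2822]
tool_rot: [-0.706, 0.706, 0.036, -0.035]
contact_force: [-0.0, 0.2, -0.3]
gripper_width: 0.001
```

Run:
```python
from h import *
s=state(); print(s['tool_pos'],s['contact_force'])
im=grab_frame('wrist'); cv2.imwrite('pics/w5.png',im)
im=grab_frame('scene'); cv2.imwrite('pics/sc5.png',im)
crop('pics/sc5.png',(330,120,450,220),6,'pics/sc5c.png')
```

```text
[ 0.59547012 -0.02901532  0.2822156 ] [-0.01488808  0.19724371 -0.31200613]
```

View pics/w5.png

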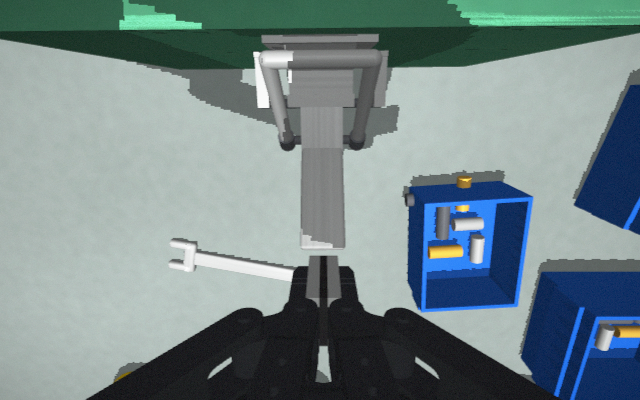

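View pics/sc5c.png

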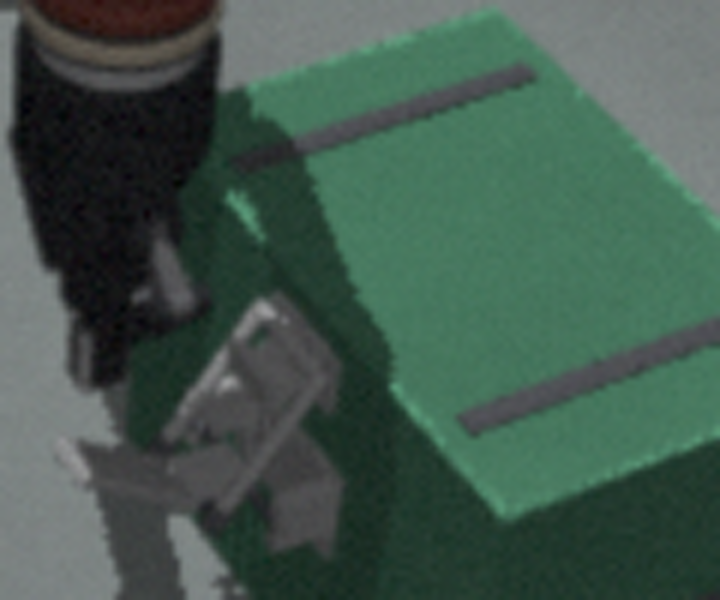

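Run:
```python
from h import *
s5=state()
s4=dict(s5); s4['tool_pos']=np.array([0.58930033,0.02847351,0.26144167])
ex=np.array([-.108,.994,0]); f=np.array([.5857,.0763,0])
def rep(n,P): d=P-f; print(n,P.round(4),'out',(-d@ex).round(4),'lat',(d@[.994,.108,0]).round(4))
sc=('scene',(330+302/6,120+340/6))
rep('a',tri([sc,('wrist',(321,60),s5)]));rep('b',tri([('wrist',(322,196),s4),('wrist',(321,60),s5)]));rep('c',tri([sc,('wrist',(322,196),s4),('wrist',(321,60),s5)]))
rep('tip',onplane('wrist',(322,243),f-ex*.116,ex,s5))
crop('pics/w5.png',(230,10,410,150),4,'pics/w5c.png')
```

```text
a [0.5857 0.0716 0.1873] out 0.0047 lat -0.0006
b [0.5844 0.068  0.1944] out 0.0081 lat -0.0022
c [0.5859 0.0696 0.1902] out 0.0067 lat -0.0005
tip [ 0.5953 -0.0393  0.1518] out 0.116 lat -0.0029
```

View pics/w5c.png

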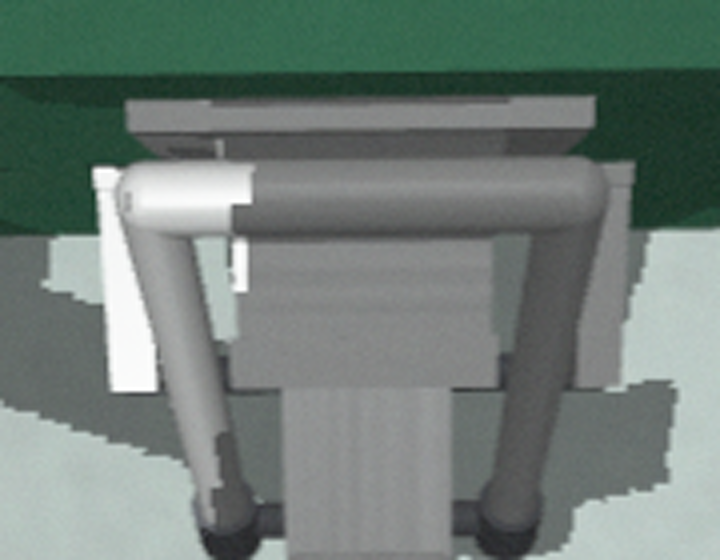

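Emit:
carry_out(
  rows=[
    [[0,0,0,0,0,-0.5,0],[0,0,0,0,0,-0.5,0],[0,0,0,0.01,-0.07,-0.23,0],[0,0,0,0.01,-0.07,-0.23,0],[0,0,0,0.01,-0.07,-0.23,0]],
  ],
)

```text
time: 8.95
tool_pos: [0.5966, -0.035, 0.2139]
tool_rot: [0.706, -0.706, -0.037, 0.036]
contact_force: [-0.9, 1.5, 0.2]
gripper_width: 0.003
```

Emit:
carry_out(
  rows=[
    [[0,0,0,0,-0.04,-0.25,0],[0,0,0,0,-0.04,-0.25,0],[0,0,0,0.01,-0.04,-0.25,0],[0,0,0,0,0,0,0]],
  ],
)

```text
time: 9.35
tool_pos: [0.596, -0.0401, 0.1819]
tool_rot: [0.706, -0.706, -0.035, 0.037]
contact_force: [-0.9, -0.3, -0.3]
gripper_width: 0.0
```

Run:
```python
from h import *
s=state(); print(s['tool_pos'],s['contact_force'])
im=grab_frame('wrist'); cv2.imwrite('pics/w6.png',im)
im=grab_frame('scene'); cv2.imwrite('pics/sc6.png',im)
crop('pics/sc6.png',(330,120,450,220),6,'pics/sc6c.png')
```

```text
[ 0.59596789 -0.04005474  0.18192564] [-0.86063928 -0.32001868 -0.32148308]
```

View pics/w6.png

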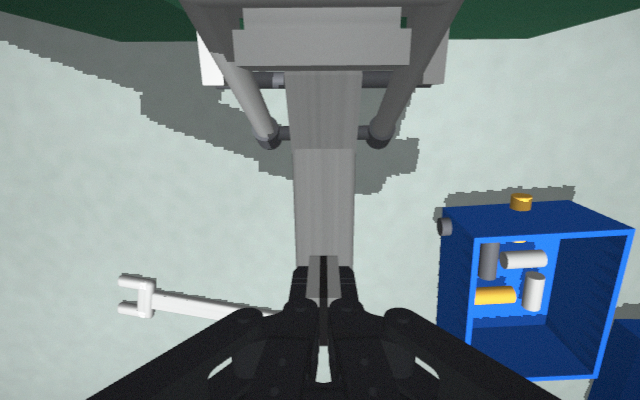

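View pics/sc6c.png

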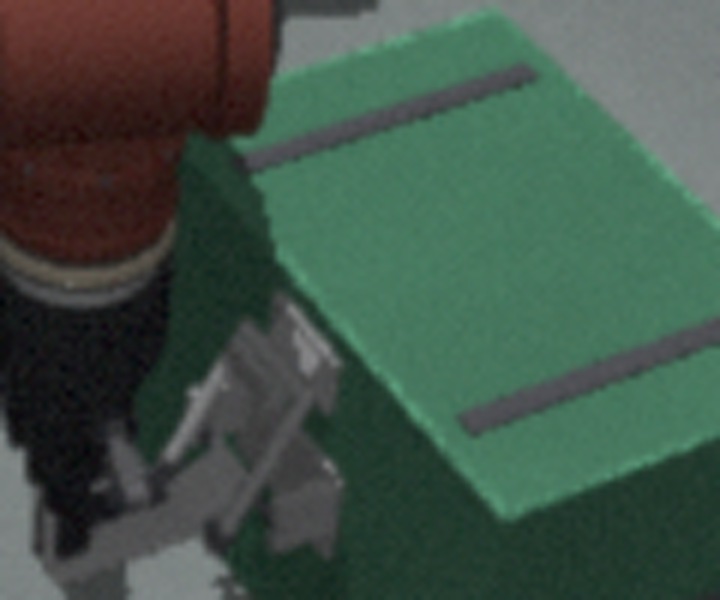

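Emit:
carry_out(
  rows=[
    [[0.99,0.11,0,0.01,-0.07,-0.21,0],[0.99,0.11,0,0.01,-0.07,-0.21,0],[0.99,0.11,0,0.01,-0.07,-0.21,0],[0,0,0,0,0,0,0]],
  ],
)

```text
time: 9.85
tool_pos: [0.5984, -0.0493, 0.159]
tool_rot: [0.776, -0.629, -0.032, 0.04]
contact_force: [0.2, 0.1, 1.8]
gripper_width: 0.002
```

Emit:
carry_out(
  rows=[
    [[0.99,0.11,0,0,-0.03,-0.19,0],[0.99,0.11,0,0,-0.03,-0.19,0],[0.99,0.11,0,0,-0.02,-0.19,0],[0.99,0.11,0,0,-0.02,-0.19,0],[0,0,0,0,0,0,0]],
  ],
)

```text
time: 10.35
tool_pos: [0.5984, -0.0533, 0.1283]
tool_rot: [0.855, -0.516, -0.025, 0.045]
contact_force: [1.0, -0.9, 0.2]
gripper_width: 0.001
```

Run:
```python
from h import *
s=state(); print(s['tool_pos'],s['contact_force'],s['joint_pos'])
im=grab_frame('wrist'); cv2.imwrite('pics/w7.png',im)
im=grab_frame('scene'); cv2.imwrite('pics/sc7.png',im)
crop('pics/sc7.png',(330,120,450,220),6,'pics/sc7c.png')
```

```text
[ 0.59841422 -0.05328019  0.12826289] [ 1.03740563 -0.8694088   0.17935268] [-0.35898297  0.25329059  1.74416595  0.43664477  1.39517286 -0.59303455]
```

View pics/w7.png

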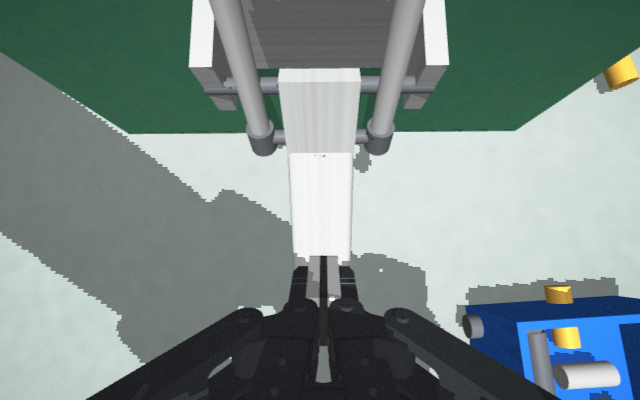

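View pics/sc7c.png

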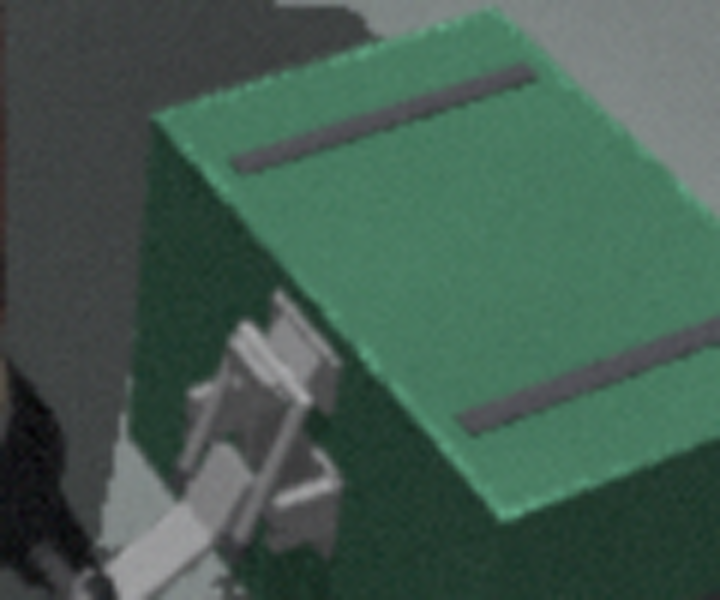

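Run:
```python
from h import *
s=state()
ex=np.array([-.108,.994,0]); f=np.array([.5857,.0763,0]); lat=np.array([.994,.108,0])
def rep(n,P): d=P-f; print(n,P.round(4),'out',(-d@ex).round(4),'lat',(d@lat).round(4))
sc=('scene',(330+274/6,120+362/6))
# intersect ray with centre plane lat=-.0015
rep('bar on centre plane',onplane(*sc,f-.0015*lat,lat))
for nm,uv in (('elbow',(205,515)),('tip?',(115,578))):
    rep(nm,onplane('scene',(330+uv[0]/6,120+uv[1]/6),f-.0015*lat,lat))
for nm,P in (('keeper seat',f-ex*.02+[0,0,.18]),('lip top',f-ex*.027+[0,0,.186]),('plate top',f+[0,0,.196])):
    p=proj('scene',P); print(nm,((p-[330,120])*6).round(0), proj('wrist',P,s).round(0))
L=f-.0015*lat
for lam in (.5,.8,1.0,1.1,1.2):
    o=lambda a,r:L-ex*(.03+r*np.cos(a))+np.array([0,0,.12+r*np.sin(a)])
    el=o(-lam,.03); tp=o(.368-lam,.0971); pin=o(-lam,.024)
    print(lam,[((proj('scene',P)-[330,120])*6).round(0) for P in (el,tp)],[proj('wrist',P,s).round(0) for P in (pin,el,tp)])
crop('pics/sc7.png',(350,150,400,230),10,'pics/sc7d.png')
```

```text
bar on centre plane [0.5856 0.0632 0.1766] out 0.013 lat -0.0015
elbow [0.5885 0.0367 0.0913] out 0.0397 lat -0.0015
tip? [ 0.5934 -0.0083  0.0708] out 0.0849 lat -0.0015
keeper seat [263. 364.] [ 330. -134.]
lip top [250. 358.] [ 330. -142.]
plate top [306. 322.] [ 330. -383.]
0.5 [array([175., 506.]), array([ 37., 555.])] [array([323., 155.]), array([323., 170.]), array([324., 365.])]
0.8 [array([185., 512.]), array([ 51., 590.])] [array([323., 149.]), array([323., 162.]), array([324., 325.])]
1.0 [array([193., 515.]), array([ 69., 607.])] [array([323., 142.]), array([323., 154.]), array([324., 297.])]
1.1 [array([198., 515.]), array([ 80., 613.])] [array([323., 138.]), array([323., 149.]), array([324., 283.])]
1.2 [array([203., 515.]), array([ 92., 618.])] [array([323., 134.]), array([323., 144.]), array([324., 269.])]
```

View pics/sc7d.png

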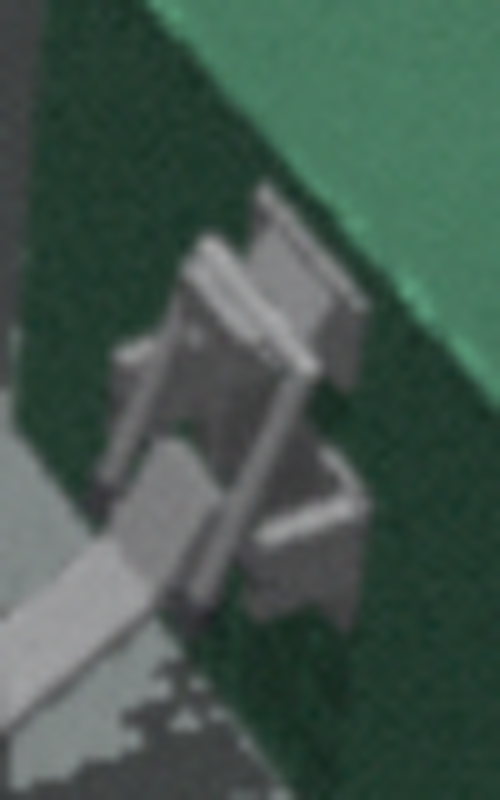

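Emit:
carry_out(
  rows=[
    [[0.87,0.09,0,0,0.03,-0.17,0],[0.87,0.09,0,0,0.03,-0.17,0],[0.87,0.09,0,0,0.03,-0.17,0],[0.87,0.09,0,0,0.03,-0.17,0],[0,0,0,0,0,0,0]],
  ],
)

```text
time: 10.95
tool_pos: [0.5969, -0.047, 0.0997]
tool_rot: [0.912, -0.407, -0.019, 0.05]
contact_force: [-0.2, 0.2, -0.3]
gripper_width: 0.001
```

Emit:
carry_out(
  rows=[
    [[0.6,0.06,0,-0.01,0.11,-0.12,0],[0.6,0.06,0,-0.01,0.11,-0.12,0],[0.6,0.06,0,-0.01,0.11,-0.12,0],[0,0,0,0,0,0,0]],
  ],
)

```text
time: 11.35
tool_pos: [0.5964, -0.0337, 0.0865]
tool_rot: [0.935, -0.35, -0.017, 0.05]
contact_force: [0.8, 0.8, 0.2]
gripper_width: 0.001
```

Run:
```python
from h import *
s=state(); print(s['tool_pos'],s['contact_force'],s['joint_pos'])
im=grab_frame('wrist'); cv2.imwrite('pics/w8.png',im)
im=grab_frame('scene'); cv2.imwrite('pics/sc8.png',im)
crop('pics/sc8.png',(340,140,420,240),6,'pics/sc8c.png')
```

```text
[ 0.5964293  -0.03368016  0.08650677] [0.77129108 0.81064872 0.20467323] [-0.41466551  0.41627753  1.7162121   0.7129338   1.54145512 -0.74323609]
```

View pics/w8.png

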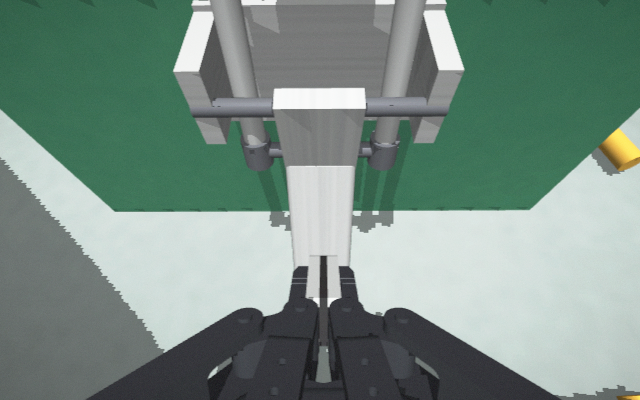

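View pics/sc8c.png

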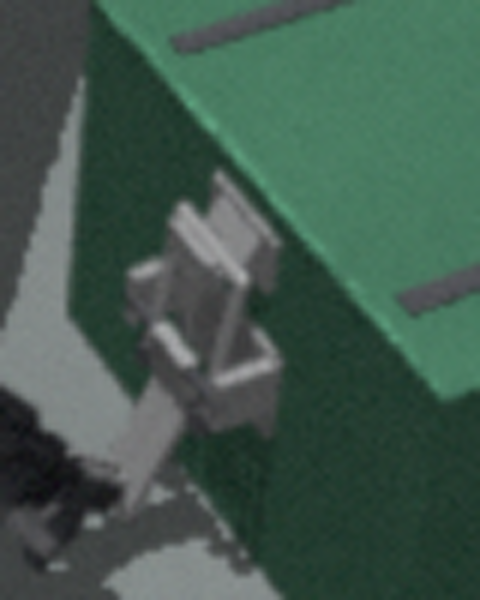

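Emit:
carry_out(
  rows=[
    [[0,0,0,-0.01,0.1,-0.04,0],[0,0,0,-0.01,0.1,-0.04,0],[0,0,0,0,0,0,0]],
  ],
)

```text
time: 11.75
tool_pos: [0.5972, -0.0317, 0.087]
tool_rot: [0.934, -0.354, -0.019, 0.05]
contact_force: [-8.5, -26.3, 13.3]
gripper_width: -0.004
```

Emit:
carry_out(
  rows=[
    [[0,0,0,0.01,-0.25,0.15,0],[0,0,0,0.05,-0.5,0.4,0],[0,0,0,0.05,-0.8,0.8,0],[0,0,0,0.05,-0.8,0.8,0],[0,0,0,0,0,0,0]],
  ],
)

```text
time: 12.25
tool_pos: [0.6052, -0.1243, 0.1757]
tool_rot: [0.935, -0.352, -0.021, 0.047]
contact_force: [0.9, -0.4, -0.2]
gripper_width: 0.003
```

Run:
```python
from h import *
s=state(); print(s['tool_pos'],s['contact_force'])
im=grab_frame('wrist'); cv2.imwrite('pics/w9.png',im)
im=grab_frame('scene'); cv2.imwrite('pics/sc9.png',im)
crop('pics/sc9.png',(340,140,420,240),6,'pics/sc9c.png')
ex=np.array([-.108,.994,0]); f=np.array([.5857,.0763,0]); lat=np.array([.994,.108,0]); L=f-.0015*lat
for lam in (1.3,1.45,1.6,1.684):
    o=lambda a,r:L-ex*(.03+r*np.cos(a))+np.array([0,0,.12+r*np.sin(a)])
    print(lam,[proj('wrist',P,s).round(0) for P in (o(-lam,0),o(-lam,.024),o(-lam,.03),o(.368-lam,.0971))],[((proj('scene',P)-[340,140])*6).round(0) for P in (o(-lam,.03),o(.368-lam,.0971))])
for nm,P in (('keeper seat',L-ex*.02+[0,0,.18]),('lip top out',L-ex*.03+[0,0,.186])):
    print(nm,proj('wrist',P,s).round(0),((proj('scene',P)-[340,140])*6).round(0))
```

```text
[ 0.60520828 -0.12434667  0.17571316] [ 0.8876833  -0.43196394 -0.20257169]
1.3 [array([322., 110.]), array([322., 140.]), array([322., 147.]), array([322., 235.])] [array([148., 394.]), array([ 46., 501.])]
1.45 [array([322., 110.]), array([322., 137.]), array([322., 143.]), array([322., 225.])] [array([156., 392.]), array([ 68., 503.])]
1.6 [array([322., 110.]), array([322., 133.]), array([322., 139.]), array([322., 215.])] [array([165., 389.]), array([ 93., 501.])]
1.684 [array([322., 110.]), array([322., 131.]), array([322., 136.]), array([322., 208.])] [array([170., 387.]), array([107., 499.])]
keeper seat [323.  14.] [201. 241.]
lip top out [323.  14.] [182. 238.]
```

View pics/w9.png

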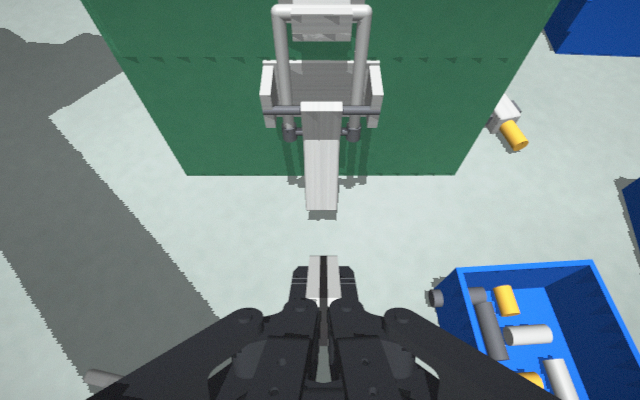

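View pics/sc9c.png

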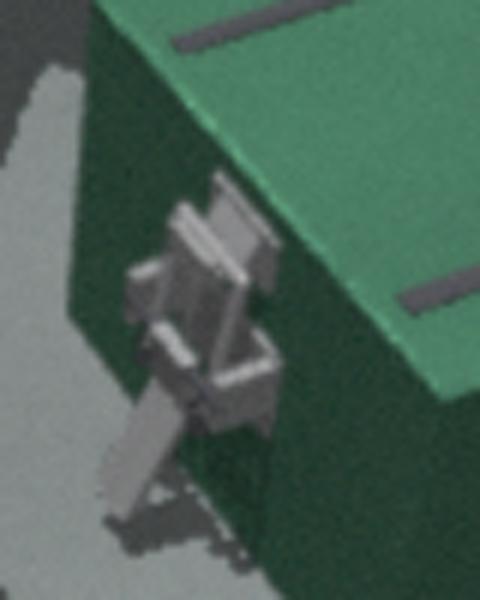

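Run:
```python
from h import *
s=state()
ex=np.array([-.108,.994,0]); f=np.array([.5857,.0763,0]); lat=np.array([.994,.108,0]);L=f-.0015*lat
def rep(n,P): d=P-f; print(n,P.round(4),'out',(-d@ex).round(4),'lat',(d@lat).round(4))
sc=('scene',(340+212/6,140+245/6))
rep('bar plane',onplane(*sc,L,lat)); rep('tri',tri([sc,('wrist',(322,8),s)]))
crop('pics/w9.png',(240,0,400,120),5,'pics/w9c.png')
im=grab_frame('top'); cv2.imwrite('pics/t9.png',im)
```

```text
bar plane [0.5857 0.0624 0.1752] out 0.0138 lat -0.0015
tri [0.5838 0.0635 0.1755] out 0.0125 lat -0.0033
```

View pics/w9c.png

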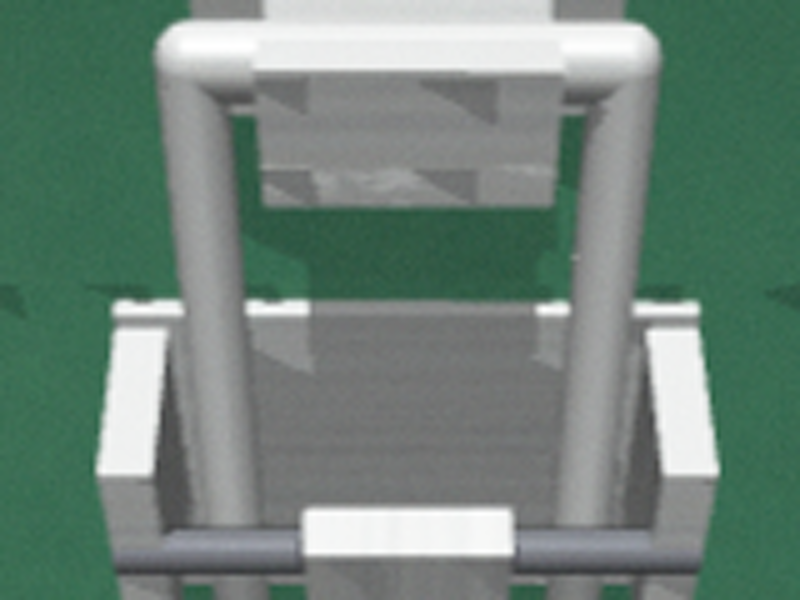

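View pics/t9.png

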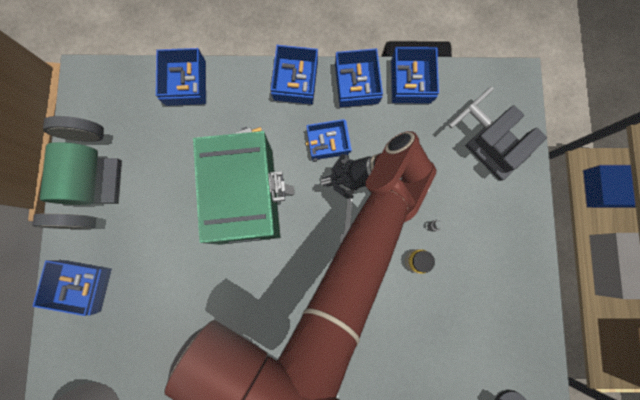

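```bash
python3 -c "
from plant import *
print(job_done(), state()['time'])"
```

```text
the job is handed in; nothing more can be done
the job is handed in; nothing more can be done
```

I closed the lid, hooked the loop over the keeper and swung the latch lever down onto its stop, then backed the arm clear and handed the job in at about 12.4 s. `job_done` gives no verdict, so what follows is from my own last measurements.

- **Lid:** the fingertips stopped at z of about 0.210 m, the closed height, and the force rose to about 8 N with no further movement. The later pictures show the lid shut.
- **Loop:** the last wrist picture shows the crossbar behind the keeper's lip. Measured from the pictures, the bar lay 13 mm out from the lid and 175 mm up, against a nominal seat of 20 mm and 180 mm. That is about 8 mm off, just inside the 9 mm limit. I put much of the gap down to camera calibration and my estimate of the case position, but I did not confirm that separately.
- **Lever:** the push ended in a sharp rise to about 30 N at the stop. After I let go, the pin and tip appeared at wrist-image rows 132 and 209, against 131 and 208 expected for 1.684 rad (fully home). The force readings were too noisy to show the rise near dead centre.
- **Loose parts:** I touched none of them. In the last top picture the arm hides the filter can and most of the spanner, so I could not check those two there. The others looked unmoved.

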